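Press a bush home with a quick clamp

TASK

The quick clamp bolted to the bench board is used as a small press. Squeeze its orange trigger, stroke after stroke, until the moving jaw has pressed the brass bush fully home into the blue printed bracket (flange against the bracket); squeeze gently and feel for the bush seating, because a hard squeeze on the trigger (more than about 30 N) crushes the printed plastic. Then press and hold the red release tab until the jaw has run all the way back, lift the bracket out with its bush, and set it gently down, upright, inside the grey tray, leaving the other things on the bench where they are.

Things in the scene. Friction and masses are not known exactly. Their poses are not given: they have to be found in the camera images.
- clamp: Quick clamp fixed on a plywood board (370 x 90 x 12 mm) bolted to the bench. Origin: at bench height under its middle; x = the way the moving jaw closes, z up. In mm here: black head x -175 to -30, top z 72; handle x -165 to -151, z 70 to 135; red tab x -61 to -35; moving jaw face at x 12 + jaw_travel; fixed jaw face at x 104, 50 wide, top z 82; steel rail under the bracket 30 wide, top z 30.
- handle_grip (a point): Point on the rear (outer) face of the fixed black handle, at 117 mm height: where one finger bears when squeezing. x axis = closing direction of the jaw.
- trigger_grip (a point): Point on the front (outer) face of the orange trigger, 58 mm from its pivot, 117 mm above the bench at rest. The trigger (12 mm thick, 20 mm wide, top 134 mm above the bench) is squeezed from there towards the handle, i.e. towards -x of the clamp, over 18 mm. It is sprung and comes back by itself (about 2 N at rest, 4 N squeezed).
- trigger (a joint): Trigger angle, rad: 0 at rest, 0.30 fully squeezed (18 mm at the grip; handle and trigger then measure 44 mm over their outer faces, 62 mm at rest). The first 5 mm are free, then a full stroke drives the jaw on to the next tooth (8 mm); it must come back fully before the next stroke. About 9 N at the grip walk the free jaw, 17 N press the bush in, 20 to 25 N is a good squeeze; the jaw gets about 1.1 times what exceeds the springs.
- jaw_travel (a joint): Travel of the sliding bar with the moving jaw, m: 0 = run all the way back (open), grows as it closes, at most 0.045. A ratchet with 8 mm teeth holds it between strokes (it slips back up to 8 mm when the trigger is let go, which is normal); while the release tab is pressed a spring runs it back to 0 in about a second. Starts at 0, 0.008 or 0.016.
- jaw_face (a point): Middle of the moving jaw's orange face, 50 mm above the bench.
- jaw: The moving jaw (12 x 44 x 38 mm), black with an orange face; origin on the bench under its rear side, axes as the clamp's.
- tab_pad (a point): Middle of the top of the red release tab's pad (26 x 24 mm), 85 mm above the bench at rest. It is pressed straight down by about 10 mm (about 2 N) and springs back.
- tab (a joint): Tilt of the release tab, rad: 0 = at rest, 0.22 = fully pressed (10 mm down at the pad); it frees the jaw from about 0.12.
- bracket: Blue printed bracket block, 50 (x) x 40 (y) x 40 (z) mm, 0.2 kg, loose; origin: centre of its underside, z up, +x away from the bush. It lies between the jaws on the rail, a few mm short of the fixed jaw, with the bush towards the moving jaw; the clamp first slides it against the fixed jaw. Grip it by its two 40 mm-apart sides.
- bracket_mid (a point): Centre of the blue block, 20 mm above its underside; axes as the bracket's.
- bush_face (a point): Middle of the outer face of the brass bush's flange (28 mm wide, 6 mm thick): 41 mm from the block's centre when the bush is not yet pressed, 31 mm when it is home.
- bush (a joint): How far the bush is pressed in, m: 0 to 0.003 at the start, 0.010 = home, flange against the bracket. It needs about 9 N and stays where it is pushed.
- tray: Grey open tray, 160 x 160 x 30 mm with 4 mm walls and a 4 mm floor, fixed to the bench; origin: centre of its underside, z up.
- spare_bracket: Bystander, loose: white printed bracket without bush, same size as the blue one (50 x 40 x 40 mm).
- spare_bush: Bystander, loose: loose brass bush standing on its flange, 28 mm wide, 18 mm high.
- screwdriver: Bystander, loose: screwdriver lying on the bench.
- wrench: Bystander, loose: wrench lying on the bench.
- spool: Bystander, loose: red filament spool lying flat, 150 mm wide, 58 mm high.
- paint_can: Bystander, loose: yellow spray can, 66 mm wide, 115 mm high.
There are look-alikes about, which are no part of the job. Several things look just like the tray: the one meant starts farthest to the robot's left.

How it is judged:
By the outcome, as a careful person would: the job done as asked, in the order asked, and still so for the second after the job is handed in, with the robot touching nothing.
It also fails if it takes over 58 s, if anything falls off the work surface, if the arm or the gripper's body presses on something with over 40 N, if the wrist force passes 120 N, or if a joint passes its speed limit or range.

ROBOT

A 6-joint arm with a two-finger parallel gripper is mounted at the origin on the work surface. World frame = base frame: x ahead of the robot, y to its left, z up, the work surface at z = 0. Lengths are in mm, angles in degrees, forces in N, time in s.
With the tool pointing down it reaches from about 300 to 850 mm from the base axis. Payload 4.2 kg.
Tool frame: the origin (TCP) lies at the centre of the arm's flange, where the gripper is bolted on; the fingertips stand 191 mm ahead of it and the grasp point (between the pads) lies 172 mm ahead of it; y points along the fingers, x is the direction in which the jaws open and shut, and the axes are right-handed (so a half turn about y gives the same grasp; the last joint's range is limited). The gripper opens to 91 mm and grips with 3 to 60 N. Pads are 32 mm wide; open, the fingers measure 118 mm over their backs; the gripper's body (76 mm by 178 mm) begins 60 mm behind the grasp point.
Start: joints at [72.25, 18.312, 89.639, -0, 72.044, -1.146], TCP at [164.309, 551.022, 404.776] pointing down, gripper open.
Joint ranges: [-177.97, 177.97], [-48.28, 115.42], [12.27, 149.76], [-77.06, 257.06], [2.81, 150.46], [-146.56, 146.56]. Speed limits (degrees/s): [147.25, 147.25, 180, 180, 180, 180].

INTERFACE

Orientations are given as [roll, pitch, yaw] about the fixed x, y, z axes, in that order (R = Rz(yaw) Ry(pitch) Rx(roll)).
In Python, from workcell import env gives the robot as it stands.
- The arm moves only by the tool carry_out, never from a script. Its argument "increments" is a list of rows, each a list of 3 entries, a list of its own where there are three numbers: the turn, a rotation vector about the tool's x, y, z in rad, then the shift along the tool's x, y, z in mm, then the closure, from 0 (fully open) to 1 (shut). In form: [[[wx, wy, wz], [dx, dy, dz], claw], ...]. A call has 1 to 10 rows; each row is the pose to reach, as a shift and turn from the pose commanded when the call began, along the tool's axes at that moment; what a row does not reach only later rows make up. A row lasts 1/12 s, in which the tool goes at most 41.7 mm and 7.16 degrees, less where a joint would pass 70% of its speed; a pose out of reach is approached as far as the arm can. A call with a gripper value outside its range is refused whole. The fingers move at their own pace and stop on an object; "force" is the grip in N (left out, the last holds). Time passes only in rows, so rows that repeat a pose let the fingers close. It gives the time, the measured TCP pose, the force and the opening at its end, in the units of the state.
- env.state(): the state, without advancing time (a new reading comes with each control period).
- env.grab_frame(name): name is "scene" or "top" or "wrist"; returns a dict with "frame" (480x640x3 uint8, blue, green, red), "z_map" (480x640 float32, mm along the optical axis (not along the pixel's ray), 0 where there is no reading), "camera_matrix" (3x3 intrinsics, pixels), "k1" (the pictures are not rectified: a ray, as slopes to the right and down, at radius r is drawn at 1 + k1 r^2 times it, then the intrinsics apply), "rvec" (rotation vector, rad) and "tvec" (3), from world to camera coordinates, as OpenCV has them; the wrist camera has in their place "hand_eye" (4x4, takes a point from camera to tool coordinates, whose origin is the TCP and whose axes are the tool frame's). Camera axes: x right, y down, z forward; pixel columns grow to the right and rows downward; lengths in mm; the calibration is good to about 2 mm. A picture is of the moment at which its call begins: read the wrist's pose just before it.
- env.job_done(): hands the job in, once; it reports no verdict.
The state is a dict: "time_s": time; "qpos": joint angles; "qvel": joint speeds; "effort": joint torques, N m; "ee_pos": TCP position; "ee_rot": TCP orientation; "force": force on the tool from outside, world axes, zero at the start; "torque": the same for the moment, N m; "gripper_width": finger opening in mm.
Only numpy, scipy, OpenCV 4.12 (cv2) and the standard library are available. Lean on these libraries where they do the work, as an engineer would, in place of code of your own. Each camera call takes 0.05 s, during which the arm holds its last target. There are 200 camera calls.

## Working session

There is one attempt and no reset: what is moved stays moved. The work goes in short steps, Python scripts to look and compute and a tool call to move; the robot and the scene stay as the last step left them, time stands still between calls to the robot, and variables do not carry over. Pictures are saved under pics/ and viewed, about 8 in all and at most 12, crops included, and the job is handed in when it is done.

Besides the shell and the picture viewer there is one more tool, called as name(argument=value, ...) on one line, values as JSON. carry_out: Moves the arm, as the interface text tells. Its arguments: {"type":"object","properties":{"increments":{"type":"array","items":{"type":"array"}},"force":{"type":"number"}},"required":["increments"]}

```bash
ls; mkdir -p pics
cat > h.py <<'E'
import numpy as np, cv2
from scipy.spatial.transform import Rotation as R
from workcell import env
def grab(n):
    s=env.state(); f=env.grab_frame(n)
    K=np.array(f["camera_matrix"]);
    if n=="wrist":
        T=np.eye(4);T[:3,:3]=Rt(s);T[:3,3]=s["ee_pos"]; M=T@np.array(f["hand_eye"])
    else:
        A=cv2.Rodrigues(np.array(f["rvec"],float))[0]; M=np.eye(4);M[:3,:3]=A.T;M[:3,3]=-A.T@np.array(f["tvec"],float).ravel()
    f["M"]=M;f["K"]=K;return f
def Rt(s): return R.from_euler("xyz",s["ee_rot"],degrees=True).as_matrix()
def slopes(f,uv):
    uv=np.atleast_2d(uv).astype(float);K=f["K"]
    d=(uv-[K[0,2],K[1,2]])/[K[0,0],K[1,1]]; x=d.copy()
    for _ in range(20): x=d/(1+f["k1"]*(x**2).sum(1,keepdims=True))
    return x
def plane(f,uv,z):
    x=slopes(f,uv); d=np.c_[x,np.ones(len(x))]@f["M"][:3,:3].T; o=f["M"][:3,3]
    return o+d*((z-o[2])/d[:,2])[:,None]
def cloud(f):
    v,u=np.mgrid[:480,:640]; uv=np.c_[u.ravel(),v.ravel()]
    x=slopes(f,uv); z=f["z_map"].ravel()[:,None]
    P=np.c_[x*z,z]@f["M"][:3,:3].T+f["M"][:3,3]; P[z[:,0]==0]=np.nan
    return P.reshape(480,640,3)
E
python3 - <<'E'
from h import *
print(env.state())
a=grab("top");b=grab("scene")
for n,f in(("top",a),("scene",b)):
    cv2.imwrite(f"pics/{n}0.png",f["frame"]); print(n,f["M"].round(2).tolist(),f["K"].tolist(),f["k1"],(f["z_map"]>0).mean())
E
```

```text
pics
{'time_s': 0.0, 'qpos': array([ 7.22511036e+01,  1.83504927e+01,  8.97056492e+01, -2.61350030e-03,
        7.20452006e+01, -1.14580028e+00]), 'qvel': array([ 0.0597312 ,  0.05088476,  0.05902433,  0.04386192, -0.00788225,
        0.00824883]), 'effort': array([-6.52060280e-04, -4.12449861e+01, -2.31970435e+01,  7.25210784e-02,
        4.55552316e-02, -1.31015217e-04]), 'ee_pos': array([164.25229979, 550.86143084, 403.93663858]), 'ee_rot': array([-90.00045779,   0.10137195,  73.3977113 ]), 'force': array([ 0.40781392,  0.25130473, -0.21106022]), 'torque': array([-0.01152556, -0.01365401, -0.01250745]), 'gripper_width': 91.31304068024602}
top [[0.06, -0.97, 0.22, 215.69], [-1.0, -0.05, 0.01, 22.3], [-0.0, -0.22, -0.98, 1287.56], [0.0, 0.0, 0.0, 1.0]] [[501.9292399468556, 0.0, 319.02415718778684], [0.0, 501.9292399468556, 238.07860786811665], [0.0, 0.0, 1.0]] 0.023847285448483798 0.9959635416666667
scene [[0.55, 0.57, -0.61, 1277.87], [0.84, -0.38, 0.39, -476.72], [-0.01, -0.73, -0.69, 968.77], [0.0, 0.0, 0.0, 1.0]] [[567.6088476625323, 0.0, 322.2320836984392], [0.0, 567.6088476625323, 242.64130331085642], [0.0, 0.0, 1.0]] -0.12973700454949 0.995986328125
```

View pics/top0.png

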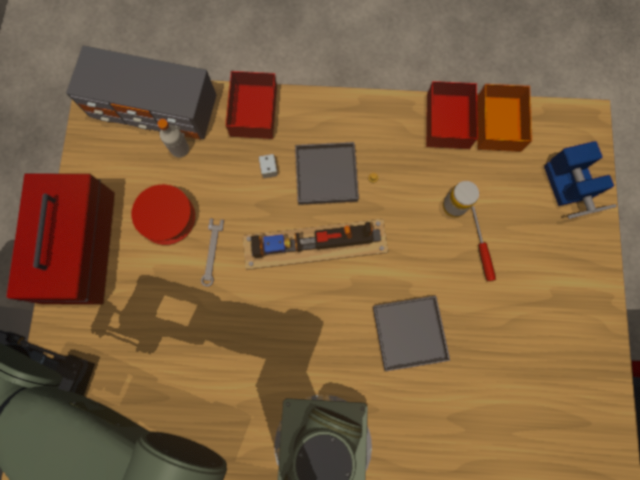

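View pics/scene0.png

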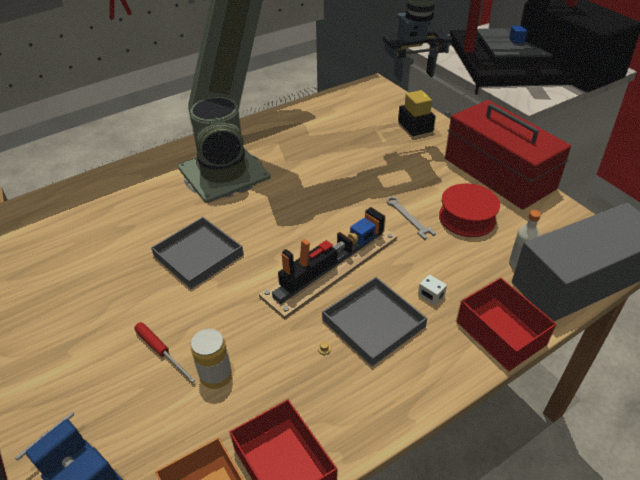

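```bash
cat > m1.py <<'E'
from h import *
f=grab("top");P=cloud(f);h=cv2.cvtColor(f["frame"],cv2.COLOR_BGR2HSV);cv2.imwrite("pics/tcrop.png",cv2.resize(f["frame"][205:285,230:400],None,fx=4.7,fy=4.7,interpolation=cv2.INTER_CUBIC))
sub=np.zeros((480,640),bool);sub[210:280,235:395]=1
def st(n,m,z=None):
    m=m&sub; v,u=np.nonzero(m); p=P[m]; print(n,m.sum(),(u.mean(),v.mean()),np.nanmedian(p,0).round(1),np.nanmin(p,0).round(1),np.nanmax(p,0).round(1))
    return p
blue=(h[...,0]>100)&(h[...,0]<130)&(h[...,1]>130); st("blue",blue)
org=(h[...,0]>6)&(h[...,0]<17)&(h[...,1]>170); 
n,l,s,c=cv2.connectedComponentsWithStats((org&sub).astype(np.uint8))
for i in range(1,n):
    if s[i,4]>5: st("orange",l==i)
red=((h[...,0]<6)|(h[...,0]>174))&(h[...,1]>150); st("red",red)
m=sub&(P[...,2]>22)
p=P[m];print(m.sum(),np.nanmedian(p,0))
r=cv2.minAreaRect(p[:,:2].astype(np.float32));print("rect",r,cv2.boxPoints(r))
m=sub&(P[...,2]>7)&np.isfinite(P[...,2]);m=cv2.morphologyEx(m.astype(np.uint8),cv2.MORPH_OPEN,np.ones((3,3)))>0
r=cv2.minAreaRect(P[m][:,:2].astype(np.float32));print("board",r,cv2.boxPoints(r))
g=(P[...,2]>15)&(P[...,2]<50)&(h[...,1]<90)
for x0,x1,y0,y1 in((285,370,130,215),(365,455,285,380)):
    q=np.zeros_like(sub);q[y0:y1,x0:x1]=1;q&=g
    r=cv2.minAreaRect(P[q][:,:2].astype(np.float32));print("tray",q.sum(),r,P[q][:,2].max())
E
python3 m1.py
```

```text
blue 214 (np.float64(273.5514018691589), np.float64(243.2570093457944)) [471.4 150.   68.9] [454.1 125.4  63.1] [492.3 172.6  76.7]
orange 74 (np.float64(347.55405405405406), np.float64(231.14864864864865)) [500.5 -30.1 128.4] [492.5 -40.   14. ] [541.  -22.7 137.4]
orange 33 (np.float64(260.4848484848485), np.float64(245.4848484848485)) [463.5 180.8  75.5] [442.7 175.6  66.2] [486.1 186.2  83.1]
red 170 (np.float64(326.2529411764706), np.float64(235.86470588235295)) [496.6  23.5  81.7] [480.6 -13.5  67.9] [510.5  46.2  88.2]
2342 [485.42578263  36.70900285  69.56896689]
rect ((488.12652587890625, 46.50932312011719), (50.79018783569336, 337.0735168457031), 9.553360939025879) [[ 435.11224  208.494  ]
 [ 491.055   -123.9048 ]
 [ 541.1408  -115.47536]
 [ 485.19806  216.92345]]
board ((489.2716979980469, 49.00370788574219), (91.07581329345703, 371.9539794921875), 10.152426719665527) [[ 411.6651    224.04187 ]
 [ 477.22852  -142.08817 ]
 [ 566.8783   -126.034454]
 [ 501.31488   240.09558 ]]
tray 445 ((681.865478515625, 29.48235321044922), (162.00694274902344, 157.5979461669922), 6.640832424163818) 37.63659678311092
tray 485 ((275.7469177246094, -200.9362030029297), (158.3531036376953, 159.61410522460938), 12.31617259979248) 35.16203595014076
```

Run:
```python
import sys
from h import *
f=grab("scene");cv2.imwrite("pics/scrop.png",cv2.resize(f["frame"][195:325,250:410],None,fx=4.6,fy=4.6,interpolation=cv2.INTER_CUBIC))
```

```text
(no output)
```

View pics/scrop.png

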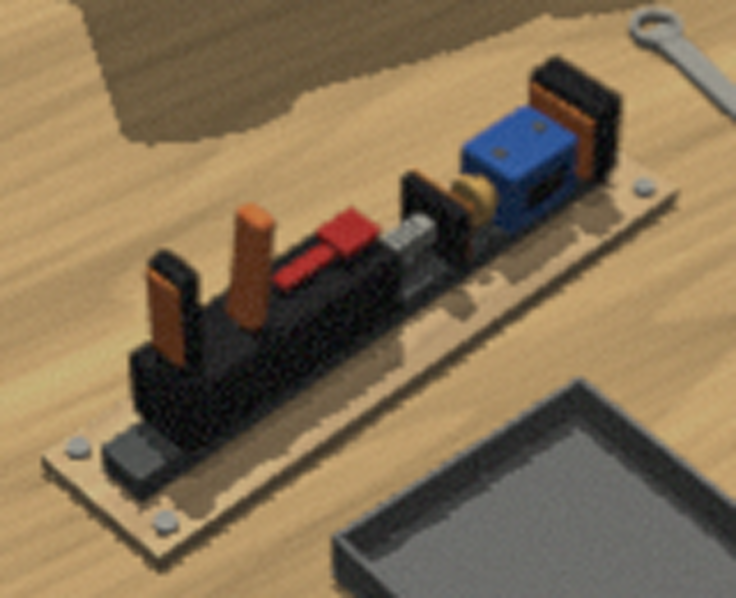

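View pics/tcrop.png

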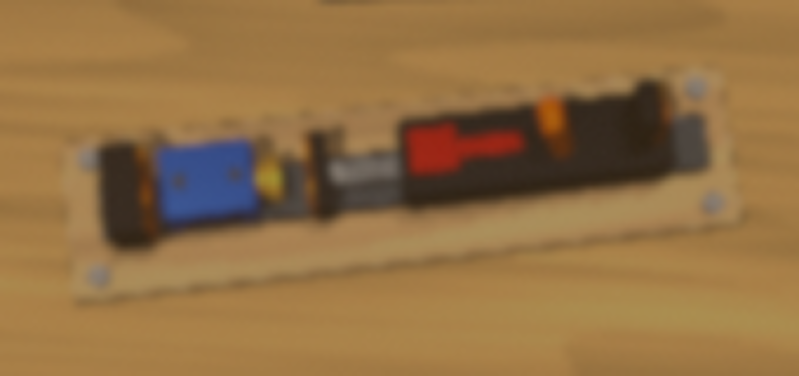

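```bash
cat >> h.py <<'E'
O=np.array([484.9,73.6,0]);YAW=100.2
def frame():
    a=np.radians(YAW);return np.array([[np.cos(a),-np.sin(a),0],[np.sin(a),np.cos(a),0],[0,0,1.]])
def W(c): return O+frame()@np.array(c,float)
def C(p): return (np.array(p)-O)@frame()
def go(p,yaw):
    s=env.state();A=Rt(s);B=R.from_euler("xyz",[-90,0,yaw],degrees=True).as_matrix()
    print("t",s["time_s"],"turn",R.from_matrix(A.T@B).as_rotvec().round(4),"shift",(A.T@(np.array(p)-s["ee_pos"])).round(1),"dist",np.linalg.norm(np.array(p)-s["ee_pos"]).round())
E
python3 -c "
from h import *
go(W([-110,0,390]),YAW)"
```

```text
t 0.2 turn [-3.000e-04 -4.678e-01 -1.100e-03] shift [-464.    14.7 -493.2] dist 677.0
```

carry_out(increments=[[[0,-0.468,0],[-464,15,-493],0],[[0,-0.468,0],[-464,15,-493],0],[[0,-0.468,0],[-464,15,-493],0],[[0,-0.468,0],[-464,15,-493],0],[[0,-0.468,0],[-464,15,-493],0],[[0,-0.468,0],[-464,15,-493],0],[[0,-0.468,0],[-464,15,-493],0],[[0,-0.468,0],[-464,15,-493],0],[[0,-0.468,0],[-464,15,-493],0],[[0,-0.468,0],[-464,15,-493],0]], force=12)

```text
time_s: 1.03
ee_pos: [372.3, 191.4, 395.7]
ee_rot: [-90.0, -0.0, 100.2]
force: [0.4, 0.3, -0.4]
gripper_width: 91.0
```

```bash
python3 -c "
from h import *
go(W([-110,0,390]),YAW)"
```

```text
t 1.0333 turn [0.0006 0.0005 0.0002] shift [-245.9    5.7  -89.8] dist 262.0
```

carry_out(increments=[[[0,0,0],[-246,6,-90],0],[[0,0,0],[-246,6,-90],0],[[0,0,0],[-246,6,-90],0],[[0,0,0],[-246,6,-90],0],[[0,0,0],[-246,6,-90],0],[[0,0,0],[-246,6,-90],0],[[0,0,0],[-246,6,-90],0],[[0,0,0],[-246,6,-90],0],[[0,0,0],[-246,6,-90],0]])

```text
time_s: 1.78
ee_pos: [504.0, -33.0, 389.1]
ee_rot: [-89.9, -0.1, 100.1]
force: [-0.9, -0.5, 0.7]
gripper_width: 91.1
```

Run:
```python
from h import *
f=grab("wrist");cv2.imwrite("pics/w1.png",f["frame"]);np.save("w1.npy",f,allow_pickle=True)
print(f["M"].round(2).tolist(),f["K"][0,0],f["k1"]); go(W([-110,0,390]),YAW)
```

```text
[[-0.18, 0.94, 0.29, 421.29], [0.98, 0.17, 0.05, -47.1], [0.0, 0.3, -0.95, 369.36], [0.0, 0.0, 0.0, 1.0]] 372.3001501454171 -0.0714369635077816
t 1.8333 turn [-0.0012 -0.      0.0011] shift [-2.5 -0.7 -0.3] dist 3.0
```

View pics/w1.png

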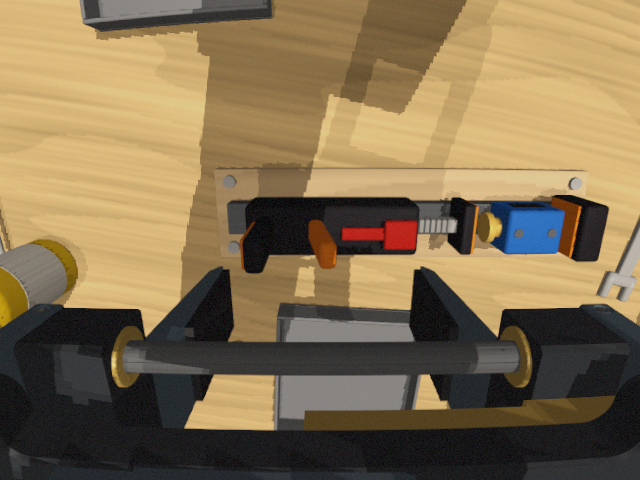

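```bash
cat > m2.py <<'E'
from h import *
f=np.load("w1.npy",allow_pickle=True).item();P=cloud(f);h=cv2.cvtColor(f["frame"],cv2.COLOR_BGR2HSV)
sub=np.zeros((480,640),bool);sub[165:275,210:610]=1
Q=(P-O)@frame()
def st(n,m):
    q=Q[m&sub];print(n,len(q),"med",np.nanmedian(q,0).round(1),"p3",np.nanpercentile(q,3,0).round(1),"p97",np.nanpercentile(q,97,0).round(1))
H,S,V=[h[...,i] for i in range(3)];X,Z=Q[...,0],Q[...,2]
st("blue top",(H>100)&(H<130)&(S>130)&(Z>66))
red=((H<5)|(H>174))&(S>150)&(V>120)
st("red",red); st("pad",red&(Z>82))
org=(H>6)&(H<17)&(S>170)
st("trig top",org&(Z>130)&(X<-60));st("trig",org&(Z>112)&(Z<120)&(X<-60)&(X>-130))
st("handle top",(Z>131)&(X<-130)); st("fixed jaw top",(Z>79)&(X>80)); 
st("jaw orange",org&(X>0)&(X<60)&(Z>40)); st("fixedjaw orange",org&(X>85)&(Z>40)); st("mov jaw top",(Z>60)&(X>-10)&(X<45)&(V<60))
st("brass",(H>18)&(H<32)&(S>120)&(X>10)&(X<60)&(Z>40)&(Z<68)); st("head top",(V<70)&(Z>65)&(Z<78)&(X<-20)&(X>-200))
m=(Z>7)&(Z<17)&sub;r=cv2.minAreaRect(P[m][:,:2].astype(np.float32));print(r)
m=(Q[...,2]>66)&(H>100)&(H<130)&(S>130)&sub;r=cv2.minAreaRect(Q[m][:,:2].astype(np.float32));print("blue",r)
m=(Z>65)&(Z<78)&(X<-25)&(X>-200)&(V<70)&sub;r=cv2.minAreaRect(Q[m][:,:2].astype(np.float32));print("head",r)
E
python3 m2.py
```

```text
blue top 2406 med [73.3 -1.5 69.9] p3 [ 50.3 -21.7  67.3] p97 [97.8 15.3 71.7]
red 1385 med [-51.7  -1.3  84.3] p3 [-88.3 -11.8  79.5] p97 [-32.9   9.3  86.1]
pad 869 med [-44.9  -0.9  85. ] p3 [-56.5 -12.2  83.4] p97 [-32.9   9.6  86.2]
trig top 497 med [-104.3   -0.5  133.4] p3 [-162.    -9.9  130.4] p97 [-98.3   8.1 135.2]
trig 80 med [-110.2    7.   115.9] p3 [-112.1   -6.2  112.5] p97 [-101.6    8.5  119.8]
handle top 846 med [-154.5    2.3  134.8] p3 [-160.4  -12.   131.4] p97 [-147.7   16.9  205.9]
fixed jaw top 1352 med [118.6  -0.6  81.8] p3 [109.6 -24.   79.6] p97 [129.5  21.5  83.2]
jaw orange 66 med [21.6  3.5 69.1] p3 [ 19.6 -18.2  50.9] p97 [23.5 18.5 70.5]
fixedjaw orange 884 med [107.8   3.3  67.5] p3 [106.7 -22.6  43.9] p97 [110.4  20.7  75.8]
mov jaw top 721 med [13.8 -0.3 69.5] p3 [ 10.9 -21.   60.7] p97 [19.7 19.4 71.2]
brass 510 med [38.9 -2.3 57.8] p3 [ 36.9 -15.4  42.7] p97 [50.3  8.6 64.1]
head top 5466 med [-101.9    8.3   71.9] p3 [-163.6  -21.2   68.6] p97 [-34.7  20.   73.4]
((487.9316101074219, 74.39111328125), (109.36115264892578, 426.6649475097656), 6.946549415588379)
blue ((-28.99280548095703, -1.2932567596435547), (41.964759826660156, 279.3004150390625), 89.2120361328125)
head ((-99.00605773925781, -1.1833934783935547), (144.75526428222656, 43.7025032043457), 0.0064195869490504265)
```

```bash
sed -i 's/^O=.*/O=np.array([484.9,73.6,0])+3.4*np.array([-.177,.984,0])-1*np.array([-.984,-.177,0])/' h.py; python3 -c "
from h import *
go(W([-138,0,389]),YAW);go(W([-138,0,289]),YAW)"
```

```text
Traceback (most recent call last):
  File "h.py", line 29, in W
    def W(c): return O+frame()@np.array(c,float)
                       ~~~~~^^
  File "h.py", line 28, in frame
    a=np.radians(YAW);return np.array([[np.cos(a),-np.sin(a),0],[np.sin(a),np.cos(a),0],[0,0,1.]])
                 ^^^
NameError: name 'YAW' is not defined
```

```bash
sed -i 's/^O=/YAW=100.2;O=/' h.py; python3 -c "
from h import *
go(W([-138,0,389]),YAW);go(W([-138,0,289]),YAW)"
```

```text
t 1.8333 turn [-0.0012 -0.      0.0011] shift [-27.1   0.2  -1.3] dist 27.0
t 1.8333 turn [-0.0012 -0.      0.0011] shift [-27.2 100.2  -1.4] dist 104.0
```

carry_out(increments=[[[0,0,0],[-27,0,-1],0],[[0,0,0],[-27,0,-1],0],[[0,0,0],[-27,40,-1],0],[[0,0,0],[-27,70,-1],0],[[0,0,0],[-27,90,-1],0],[[0,0,0],[-27,100,-1],0],[[0,0,0],[-27,100,-1],0],[[0,0,0],[-27,100,-1],0]])

```text
time_s: 2.5
ee_pos: [510.0, -58.3, 290.2]
ee_rot: [-90.0, -0.0, 100.3]
force: [-0.4, -0.1, 0.5]
gripper_width: 91.3
```

```bash
python3 -c "
from h import *
f=grab('wrist');cv2.imwrite('pics/w2.png',f['frame']);go(W([-138,0,289]),YAW);print(env.state()['force'])"
```

```text
t 2.55 turn [ 0.0024  0.0012 -0.0006] shift [-0.   1.9  0.7] dist 2.0
[-0.02828614  0.51172867 -0.68261195]
```

View pics/w2.png

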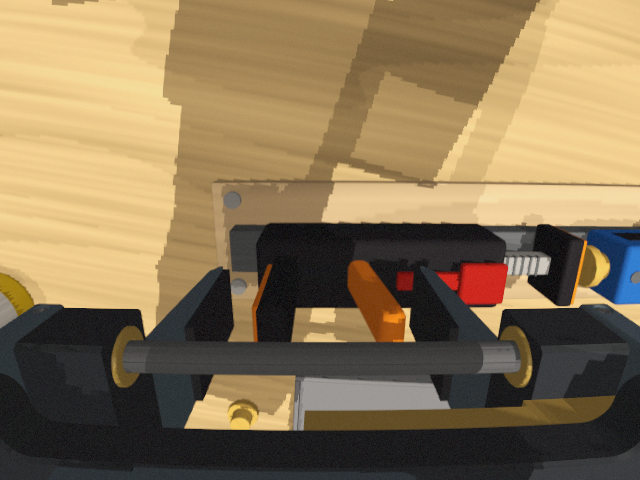

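carry_out(increments=[[[0,0,0],[-5,2,1],0.55],[[0,0,0],[-5,2,1],0.55],[[0,0,0],[-5,2,1],0.55],[[0,0,0],[-5,2,1],0.55],[[0,0,0],[-5,2,1],0.55],[[0,0,0],[-5,2,1],0.55]], force=10)

```text
time_s: 3.05
ee_pos: [509.7, -62.6, 288.5]
ee_rot: [-90.1, -0.4, 100.0]
force: [-2.2, 15.6, 8.3]
gripper_width: 54.6
```

carry_out(increments=[[[0,0,0],[0,0,0],0.55],[[0,0,0],[0,0,0],0.55],[[0,0,0],[0,0,0],0.55]])

```text
time_s: 3.3
ee_pos: [509.8, -63.2, 288.8]
ee_rot: [-90.1, -0.2, 100.1]
force: [-1.8, 6.1, 7.8]
gripper_width: 46.2
```

carry_out(increments=[[[0,0,0],[0,0,0],0.6],[[0,0,0],[0,0,0],0.6],[[0,0,0],[0,0,0],0.6]], force=14)

```text
time_s: 3.55
ee_pos: [509.9, -63.2, 288.8]
ee_rot: [-90.1, -0.2, 100.1]
force: [-0.2, 6.8, 7.6]
gripper_width: 46.5
```

carry_out(increments=[[[0,0,0],[5,0,0],0.12],[[0,0,0],[5,0,0],0.12],[[0,0,0],[5,0,0],0.12],[[0,0,0],[5,0,0],0.12],[[0,0,0],[5,0,0],0.12],[[0,0,0],[5,0,0],0.12]])

```text
time_s: 4.05
ee_pos: [508.9, -59.6, 287.4]
ee_rot: [-90.0, 0.0, 100.2]
force: [0.5, -0.0, 1.1]
gripper_width: 79.8
```

```bash
cat > jaw.py <<'E'
from h import *
f=grab("wrist");P=cloud(f);h=cv2.cvtColor(f["frame"],cv2.COLOR_BGR2HSV);Q=C(P)
H,S,V=[h[...,i] for i in range(3)];X,Y,Z=Q[...,0],Q[...,1],Q[...,2]
ok=(abs(Y)<26)
def st(n,m):
    q=Q[m&ok]
    if len(q)>5: print(n,len(q),"med",np.nanmedian(q,0).round(1),"p3",np.nanpercentile(q,3,0).round(1),"p97",np.nanpercentile(q,97,0).round(1))
org=(H>4)&(H<17)&(S>150)
st("jaw orange",org&(X>5)&(X<60)&(Z>40)&(Z<75)); st("brass",(H>18)&(H<32)&(S>120)&(X>10)&(X<65)&(Z>40)&(Z<68))
st("blue top",(H>100)&(H<130)&(S>130)&(Z>66)&(X<130)&(X>10)); st("trig",org&(X<-85)&(X>-135)&(Z>110))
st("jaw top",(V<70)&(X>-10)&(X<52)&(Z>66)&(Z<74)); st("pad",((H<5)|(H>174))&(S>150)&(X>-75)&(X<-30)&(Z>60))
s=env.state();print(C(s["ee_pos"]).round(1),s["force"].round(1),s["gripper_width"],s["time_s"])
E
python3 jaw.py
```

```text
jaw orange 81 med [25.9  2.2 68.7] p3 [ 16.  -16.8  44.1] p97 [37.  20.6 70.7]
brass 417 med [38.  -0.7 61.6] p3 [ 16.7 -12.7  52.8] p97 [47.3  8.2 64.4]
blue top 1027 med [50.3 -6.  69.5] p3 [ 46.9 -20.7  66.4] p97 [59.4 15.3 71. ]
trig 1628 med [-110.5    5.9  128.1] p3 [-115.7   -4.9  111.4] p97 [-102.6    9.4  135. ]
jaw top 1169 med [18.7  1.5 69.7] p3 [ 15.5 -19.3  66.4] p97 [24.4 20.5 71.1]
pad 2402 med [-52.1   0.5  84.8] p3 [-71.9 -11.3  79. ] p97 [-36.9  10.8  86.1]
[-138.7    1.   287.4] [0.5 0.1 0.1] 80.02307525867091 4.1
```

carry_out(increments=[[[0,0,0],[-4,1,-1],0.55],[[0,0,0],[-4,1,-1],0.55],[[0,0,0],[-4,1,-1],0.55],[[0,0,0],[-4,1,-1],0.55],[[0,0,0],[-4,1,-1],0.55],[[0,0,0],[-4,1,-1],0.55],[[0,0,0],[-4,1,-1],0.55],[[0,0,0],[-4,1,-1],0.55]], force=11)

```text
time_s: 4.77
ee_pos: [510.4, -62.1, 287.1]
ee_rot: [-90.0, -0.2, 100.1]
force: [-2.2, 6.2, 6.1]
gripper_width: 48.6
```

```bash
python3 jaw.py
```

```text
jaw orange 75 med [34.2  1.3 69.3] p3 [ 25.3 -18.1  62.7] p97 [36.8 19.9 70.7]
brass 108 med [47.6 -2.1 58.6] p3 [ 24.8 -14.   55.6] p97 [50.  13.2 64.2]
blue top 699 med [51.4 -7.4 69.1] p3 [ 49.3 -20.7  66.3] p97 [58.1 13.7 70.8]
trig 1365 med [-124.6    7.1  131.4] p3 [-130.1   -2.6  111.7] p97 [-117.3    9.5  135.3]
jaw top 1118 med [27.4  1.5 69.6] p3 [ 24.3 -18.5  66.3] p97 [32.9 20.5 71.1]
pad 2458 med [-52.6   0.4  84.7] p3 [-72.8 -11.4  72.7] p97 [-37.   10.8  86.1]
[-141.5   -0.   287.2] [-2.1  6.1  6.3] 48.741974952769944 4.8167
```

carry_out(increments=[[[0,0,0],[5,-0.5,0],0.12],[[0,0,0],[5,-0.5,0],0.12],[[0,0,0],[5,-0.5,0],0.12],[[0,0,0],[5,-0.5,0],0.12],[[0,0,0],[5,-0.5,0],0.12],[[0,0,0],[5,-0.5,0],0.12]])

```text
time_s: 5.32
ee_pos: [509.9, -58.3, 287.1]
ee_rot: [-90.0, 0.0, 100.2]
force: [-0.2, 0.7, 0.4]
gripper_width: 80.2
```

carry_out(increments=[[[0,0,0],[-5,0,0],0.55],[[0,0,0],[-5,0,0],0.55],[[0,0,0],[-5,0,0],0.55],[[0,0,0],[-5,0,0],0.55],[[0,0,0],[-5,0,0],0.55],[[0,0,0],[-5,0,0],0.55],[[0,0,0],[-5,0,0],0.55],[[0,0,0],[-5,0,0],0.55]], force=11)

```text
time_s: 5.98
ee_pos: [510.3, -61.3, 287.7]
ee_rot: [-90.0, -0.4, 100.0]
force: [-2.3, 10.3, 7.1]
gripper_width: 51.6
```

```bash
python3 jaw.py
```

```text
jaw orange 80 med [38.8  3.5 69.1] p3 [ 29.1 -19.2  51.3] p97 [53.6 20.  70.7]
brass 116 med [51.7 -1.8 58.7] p3 [ 28.7 -10.9  52.7] p97 [54.6 18.4 64.8]
blue top 545 med [55.1 -8.8 68.9] p3 [ 53.1 -21.2  66.2] p97 [61.1 12.2 70.8]
trig 1445 med [-120.5    6.6  131.6] p3 [-125.5   -2.9  111.9] p97 [-114.     9.5  135.6]
jaw top 1141 med [31.6  1.3 69.6] p3 [ 28.4 -19.4  66.4] p97 [37.4 20.4 71. ]
pad 2340 med [-52.    0.4  81.3] p3 [-72.7 -11.4  76.2] p97 [-35.9  10.9  83.1]
[-1.407e+02 -1.000e-01  2.877e+02] [-3.  11.   6.7] 51.45588476356263 6.0333
```

carry_out(increments=[[[0,0,0],[0.5,0,0],0.6],[[0,0,0],[0.5,0,0],0.6],[[0,0,0],[0.5,0,0],0.6],[[0,0,0],[0.5,0,0],0.6]], force=15)

```text
time_s: 6.37
ee_pos: [510.3, -61.2, 287.7]
ee_rot: [-90.0, -0.3, 100.1]
force: [-1.2, 7.9, 7.2]
gripper_width: 51.2
```

carry_out(increments=[[[0,0,0],[0,0,0],0.6],[[0,0,0],[0,0,0],0.6],[[0,0,0],[0,0,0],0.6],[[0,0,0],[0,0,0],0.6]], force=18)

```text
time_s: 6.7
ee_pos: [510.3, -61.2, 287.7]
ee_rot: [-90.0, -0.3, 100.1]
force: [-2.7, 8.9, 6.3]
gripper_width: 51.0
```

```bash
python3 jaw.py
```

```text
jaw orange 77 med [39.   1.5 69. ] p3 [ 29.3 -19.3  48.6] p97 [54.  19.9 70.5]
brass 110 med [52.  -1.8 58.8] p3 [ 28.9 -11.3  52. ] p97 [54.5 18.5 64.4]
blue top 493 med [55.3 -9.1 68.7] p3 [ 53.4 -21.1  66.2] p97 [60.6 11.3 70.7]
trig 1442 med [-120.9    6.7  131.5] p3 [-126.    -2.7  111.6] p97 [-114.     9.5  135.7]
jaw top 1129 med [31.9  1.6 69.6] p3 [ 28.7 -19.2  66.4] p97 [37.6 20.6 71. ]
pad 2341 med [-51.9   0.3  81.1] p3 [-72.7 -11.5  76.1] p97 [-36.   10.9  83. ]
[-1.406e+02 -1.000e-01  2.877e+02] [-2.1  7.6  6.7] 50.84727315032333 6.75
```

carry_out(increments=[[[0,0,0],[0,0,0],0.6],[[0,0,0],[0,0,0],0.6],[[0,0,0],[0,0,0],0.6],[[0,0,0],[0,0,0],0.6]], force=21)

```text
time_s: 7.08
ee_pos: [510.3, -61.3, 287.8]
ee_rot: [-90.0, -0.3, 100.1]
force: [-1.4, 8.4, 6.8]
gripper_width: 50.6
```

carry_out(increments=[[[0,0,0],[0,0,0],0.6],[[0,0,0],[0,0,0],0.6],[[0,0,0],[0,0,0],0.6]], force=24)

```text
time_s: 7.33
ee_pos: [510.4, -61.7, 287.7]
ee_rot: [-90.0, -0.2, 100.1]
force: [-1.3, 4.9, 5.3]
gripper_width: 49.5
```

carry_out(increments=[[[0,0,0],[0,0,0],0.6],[[0,0,0],[0,0,0],0.6],[[0,0,0],[0,0,0],0.6]], force=26)

```text
time_s: 7.58
ee_pos: [510.5, -62.4, 287.8]
ee_rot: [-90.0, -0.1, 100.1]
force: [-1.1, -0.3, 5.4]
gripper_width: 47.4
```

carry_out(increments=[[[0,0,0],[-0.5,0,0],0.6],[[0,0,0],[-0.5,0,0],0.6],[[0,0,0],[-0.5,0,0],0.6],[[0,0,0],[-0.5,0,0],0.6]], force=26)

```text
time_s: 7.92
ee_pos: [510.6, -62.9, 287.8]
ee_rot: [-90.0, -0.1, 100.1]
force: [-1.1, 1.3, 5.1]
gripper_width: 46.3
```

```bash
python3 jaw.py
```

```text
jaw orange 86 med [45.   2.3 68.9] p3 [ 34.9 -18.3  59.8] p97 [54.4 19.3 70.7]
brass 33 med [51.7 -2.7 63.2] p3 [ 34.4 -17.3  54.5] p97 [53.9 17.  67.5]
blue top 307 med [ 54.8 -11.7  68.2] p3 [ 53.3 -20.9  66.1] p97 [58.   5.3 70.5]
trig 1364 med [-127.5    7.   131.7] p3 [-133.4   -2.4  112. ] p97 [-121.1    9.5  135. ]
jaw top 1150 med [37.5  1.3 69.7] p3 [ 34.2 -19.9  66.5] p97 [43.2 20.2 71. ]
pad 2373 med [-52.2   0.4  83.1] p3 [-72.7 -11.4  77.2] p97 [-36.5  10.8  84.6]
[-1.423e+02 -1.000e-01  2.878e+02] [-1.3  1.6  6. ] 46.639232951430444 7.9667
```

carry_out(increments=[[[0,0,0],[-1,0,0],0.6],[[0,0,0],[-1,0,0],0.6],[[0,0,0],[-1,0,0],0.6],[[0,0,0],[-1,0,0],0.6]], force=27)

```text
time_s: 8.3
ee_pos: [510.6, -63.2, 287.8]
ee_rot: [-90.0, -0.2, 100.1]
force: [-1.6, 5.6, 6.4]
gripper_width: 46.5
```

carry_out(increments=[[[0,0,0],[6.5,0,0],0.12],[[0,0,0],[6.5,0,0],0.12],[[0,0,0],[6.5,0,0],0.12],[[0,0,0],[6.5,0,0],0.12],[[0,0,0],[6.5,0,0],0.12],[[0,0,0],[6.5,0,0],0.12]])

```text
time_s: 8.8
ee_pos: [509.8, -57.8, 287.1]
ee_rot: [-90.0, 0.0, 100.2]
force: [-0.6, -0.5, 0.1]
gripper_width: 79.4
```

```bash
python3 jaw.py
```

```text
jaw orange 72 med [41.8  3.3 69. ] p3 [ 32.  -20.4  46.6] p97 [53.9 19.6 70.5]
brass 136 med [51.  -2.2 62.8] p3 [ 31.9 -17.5  57.7] p97 [53.7  7.8 64.4]
blue top 578 med [55.4 -8.7 68.8] p3 [ 53.4 -21.   66.3] p97 [61.2 12.2 70.7]
trig 1689 med [-110.4    5.6  129.1] p3 [-115.5   -5.   111.6] p97 [-102.6    9.4  134.9]
jaw top 1137 med [34.6  1.8 69.6] p3 [ 31.5 -18.1  66.4] p97 [40.3 20.4 71. ]
pad 2437 med [-52.1   0.5  84.7] p3 [-72.  -11.4  73.1] p97 [-36.8  10.8  86.1]
[-1.371e+02 -2.000e-01  2.871e+02] [ 0.6 -0.3  0.1] 80.14625430830868 8.85
```

carry_out(increments=[[[0,0,0],[-4,0,0],0.55],[[0,0,0],[-4,0,0],0.55],[[0,0,0],[-4,0,0],0.55],[[0,0,0],[-4,0,0],0.55],[[0,0,0],[-4,0,0],0.55],[[0,0,0],[-4,0,0],0.55],[[0,0,0],[-4,0,0],0.55],[[0,0,0],[-4,0,0],0.55]], force=12)

```text
time_s: 9.52
ee_pos: [510.1, -60.3, 287.7]
ee_rot: [-90.0, -0.2, 100.1]
force: [-1.8, 8.0, 6.0]
gripper_width: 52.8
```

carry_out(increments=[[[0,0,0],[0,0,0],0.6],[[0,0,0],[0,0,0],0.6],[[0,0,0],[0,0,0],0.6]], force=20)

```text
time_s: 9.77
ee_pos: [510.1, -60.4, 287.7]
ee_rot: [-90.0, -0.2, 100.1]
force: [-2.8, 7.1, 6.0]
gripper_width: 52.4
```

carry_out(increments=[[[0,0,0],[0,0,0],0.6],[[0,0,0],[0,0,0],0.6],[[0,0,0],[0,0,0],0.6],[[0,0,0],[0,0,0],0.6]], force=23)

```text
time_s: 10.1
ee_pos: [510.2, -60.6, 287.7]
ee_rot: [-90.0, -0.2, 100.1]
force: [-1.5, 5.3, 5.5]
gripper_width: 51.6
```

```bash
python3 jaw.py
```

```text
jaw orange 78 med [45.9  0.9 68.9] p3 [ 36.3 -18.9  60.8] p97 [54.1 19.4 70.5]
brass 29 med [52.3 -2.1 63.1] p3 [ 35.5 -13.3  43.7] p97 [54.2  8.7 65. ]
blue top 504 med [55.3 -8.9 68.7] p3 [ 53.3 -21.   66.2] p97 [60.2 12.2 70.8]
trig 1455 med [-119.8    6.6  131.4] p3 [-124.8   -2.6  111.6] p97 [-113.2    9.5  135.8]
jaw top 1152 med [38.5  1.1 69.7] p3 [ 35.3 -19.8  66.3] p97 [44.2 20.2 71.1]
pad 2372 med [-52.1   0.3  82.2] p3 [-73.  -11.3  77.4] p97 [-36.3  10.8  83.8]
[-1.400e+02 -1.000e-01  2.877e+02] [-1.5  5.2  5.2] 51.92399168626114 10.15
```

carry_out(increments=[[[0,0,0],[0,0,0],0.6],[[0,0,0],[0,0,0],0.6],[[0,0,0],[0,0,0],0.6],[[0,0,0],[0,0,0],0.6],[[0,0,0],[0,0,0],0.6],[[0,0,0],[0,0,0],0.6]], force=25)

```text
time_s: 10.65
ee_pos: [510.2, -60.7, 287.7]
ee_rot: [-90.0, -0.2, 100.1]
force: [-0.9, 4.7, 6.0]
gripper_width: 51.2
```

carry_out(increments=[[[0,0,0],[0,0,0],0.6],[[0,0,0],[0,0,0],0.6],[[0,0,0],[0,0,0],0.6],[[0,0,0],[0,0,0],0.6],[[0,0,0],[0,0,0],0.6],[[0,0,0],[0,0,0],0.6]], force=26)

```text
time_s: 11.15
ee_pos: [510.2, -60.7, 287.7]
ee_rot: [-90.0, -0.2, 100.1]
force: [-0.9, 3.8, 6.3]
gripper_width: 51.3
```

```bash
python3 jaw.py; python3 -c "
from h import *
f=grab('wrist');cv2.imwrite('pics/w3.png',f['frame'])
f=grab('scene');cv2.imwrite('pics/s3.png',cv2.resize(f['frame'][195:275,310:400],None,fx=7,fy=7,interpolation=cv2.INTER_CUBIC))"
```

```text
jaw orange 74 med [45.7  3.2 69.3] p3 [ 36.  -19.7  48. ] p97 [54.6 19.5 70.6]
brass 42 med [37.3 -4.7 63.2] p3 [ 35.9 -21.5  49. ] p97 [54.  15.6 67.2]
blue top 485 med [55.2 -9.1 68.8] p3 [ 53.4 -20.6  66.1] p97 [60.5 12.  70.8]
trig 1453 med [-120.3    6.6  131.5] p3 [-125.3   -2.5  111.7] p97 [-113.8    9.5  135.8]
jaw top 1147 med [39.   1.1 69.7] p3 [ 35.7 -19.7  66.4] p97 [44.5 20.5 71. ]
pad 2364 med [-52.1   0.2  81.9] p3 [-72.8 -11.4  76.5] p97 [-36.   10.8  83.7]
[-1.401e+02 -1.000e-01  2.877e+02] [-1.5  6.   5.7] 51.38385484800809 11.2
```

View pics/s3.png

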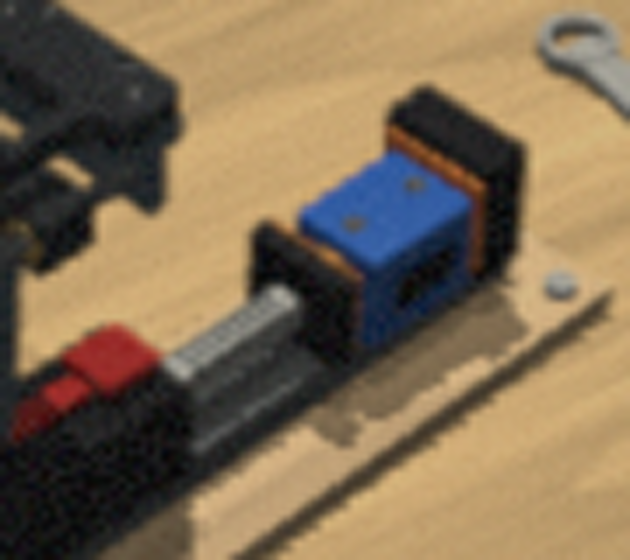

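carry_out(increments=[[[0,0,0],[4,0,0],0.05],[[0,0,0],[4,0,0],0.05],[[0,0,0],[4,0,0],0.05],[[0,0,0],[4,0,0],0.05],[[0,0,0],[4,0,0],0.05],[[0,0,0],[4,0,0],0.05],[[0,0,0],[4,-20,0],0.05],[[0,0,0],[4,-50,0],0.05],[[0,0,0],[4,-75,0],0.05],[[0,0,0],[4,-75,0],0.05]], force=12)

```text
time_s: 12.13
ee_pos: [511.0, -58.1, 367.0]
ee_rot: [-90.6, 0.2, 100.2]
force: [1.0, 0.2, 0.1]
gripper_width: 86.6
```

```bash
python3 jaw.py; python3 -c "
from h import *
go(W([-46,0,289]),YAW);go(W([-46,0,268]),YAW)"
```

```text
jaw orange 78 med [41.5 -2.6 69.2] p3 [ 32.1 -19.5  59.5] p97 [46.5 19.9 71. ]
brass 175 med [50.6 -1.8 62.6] p3 [ 32.  -16.6  53.1] p97 [53.7  8.6 65.4]
blue top 2483 med [76.3 -0.7 69.9] p3 [ 54.4 -20.   67.1] p97 [100.6  15.8  71.3]
trig 865 med [-109.5    3.   132.3] p3 [-115.5   -7.9  111.8] p97 [-102.3    9.4  135.3]
jaw top 663 med [35.   1.  69.7] p3 [ 31.5 -20.4  66.6] p97 [40.  20.3 71.1]
pad 1373 med [-52.2   0.1  84.6] p3 [-72.8 -11.7  72.8] p97 [-36.9  10.4  86.2]
[-137.4   -0.8  364.7] [0.2 0.2 0.3] 86.45174980494004 12.1833
t 12.1833 turn [ 0.0061  0.0001 -0.0021] shift [91.6 75.5  1.2] dist 119.0
t 12.1833 turn [ 0.0061  0.0001 -0.0021] shift [91.6 96.5  1.4] dist 133.0
```

carry_out(increments=[[[0,0,0],[92,0,1],1],[[0,0,0],[92,0,1],1],[[0,0,0],[92,0,1],1],[[0,0,0],[92,20,1],1],[[0,0,0],[92,40,1],1],[[0,0,0],[92,60,1],1],[[0,0,0],[92,65,1],1],[[0,0,0],[92,65,1],1],[[0,0,0],[92,65,1],1],[[0,0,0],[92,65,1],1]])

```text
time_s: 13.02
ee_pos: [492.9, 32.5, 297.9]
ee_rot: [-90.1, 0.0, 100.2]
force: [0.1, 0.3, 0.3]
gripper_width: 22.9
```

```bash
python3 -c "
from h import *
s=env.state();print(C(s['ee_pos']),s['force'],s['gripper_width'],Rt(s)[:,1]);go(W([-46,0,267.5]),YAW)"
```

```text
[-45.29230854   0.42297907 297.93048229] [0.08400935 0.34242676 0.3200258 ] 22.87208997408056 [ 1.80771998e-03  7.23511701e-05 -9.99998363e-01]
t 13.0167 turn [ 0.0018  0.     -0.0002] shift [-0.7 30.4 -0.4] dist 30.0
```

carry_out(increments=[[[0,0,0],[-0.5,0,0],1],[[0,0,0],[-0.5,5,0],1],[[0,0,0],[-0.5,10,0],1],[[0,0,0],[-0.5,15,0],1],[[0,0,0],[-0.5,20,0],1],[[0,0,0],[-0.5,24,0],1],[[0,0,0],[-0.5,28,0],1],[[0,0,0],[-0.5,30,0],1],[[0,0,0],[-0.5,30,0],1],[[0,0,0],[-0.5,30,0],1]])

```text
time_s: 13.85
ee_pos: [492.4, 32.4, 267.1]
ee_rot: [-90.0, -0.0, 100.2]
force: [-1.7, 2.9, 2.8]
gripper_width: 0.4
```

carry_out(increments=[[[0,0,0],[0,0,0],1],[[0,0,0],[0,0,0],1],[[0,0,0],[0,0,0],1],[[0,0,0],[0,0,0],1],[[0,0,0],[0,0,0],1],[[0,0,0],[0,0,0],1],[[0,0,0],[0,0,0],1],[[0,0,0],[0,0,0],1],[[0,0,0],[0,0,0],1],[[0,0,0],[0,0,0],1]])

```text
time_s: 14.68
ee_pos: [492.5, 32.2, 267.1]
ee_rot: [-90.0, -0.0, 100.2]
force: [-0.8, 3.8, 3.2]
gripper_width: 0.3
```

```bash
python3 jaw.py; python3 -c "
from h import *
f=grab('scene');cv2.imwrite('pics/s4.png',cv2.resize(f['frame'][185:315,260:410],None,fx=5,fy=4.6,interpolation=cv2.INTER_CUBIC))"
```

```text
jaw orange 347 med [10.9  5.6 69.1] p3 [  9.5 -17.6  45. ] p97 [12.  20.4 70.2]
brass 1010 med [48.6 -1.  57.1] p3 [ 47.8 -13.9  41.6] p97 [53.5  9.9 64. ]
blue top 5295 med [75.9  0.8 69.9] p3 [ 54.7 -20.4  67.1] p97 [100.5  16.1  71.2]
trig 1238 med [-106.1    7.5  123.6] p3 [-112.7   -8.6  110.8] p97 [-102.     9.5  134.9]
jaw top 1160 med [ 4.5  6.1 69.9] p3 [  0.2 -10.3  66.8] p97 [ 9.4 20.8 71.1]
pad 826 med [-65.    1.3  75.3] p3 [-74.4  -7.4  72.1] p97 [-44.6  15.8 102.1]
[-45.5   0.9 267.1] [-0.3  2.8  2.3] 0.6057262982978397 14.7333
```

View pics/s4.png

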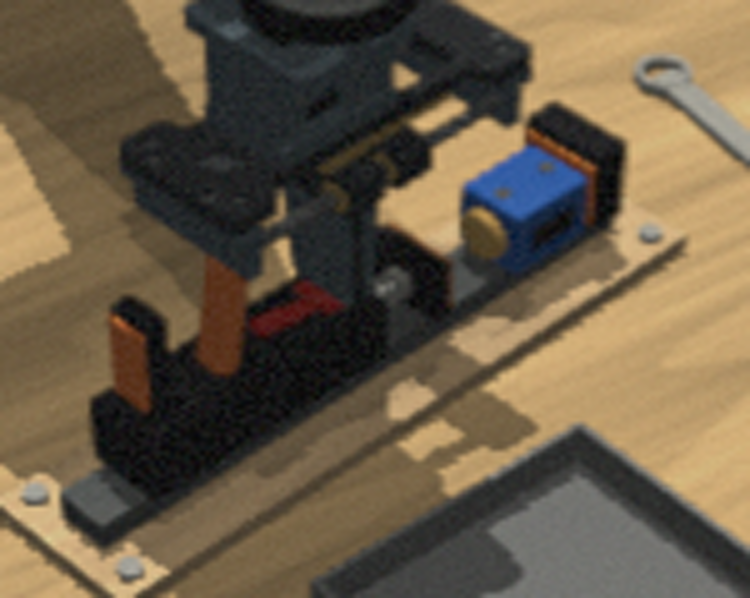

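```bash
python3 -c "
from h import *
print(env.state()['qpos'].round(1));go(W([77,0,370]),YAW);go(W([77,0,370]),YAW-90);go(W([77,0,370]),YAW+90)"
```

```text
[  2.4  18.8 111.4   0.   49.8 -97.8]
t 14.7833 turn [0.0001 0.0002 0.0001] shift [ 122.5 -102.9   -0.9] dist 160.0
t 14.7833 turn [-0.000e+00  1.571e+00  1.000e-04] shift [ 122.5 -102.9   -0.9] dist 160.0
t 14.7833 turn [ 1.0000e-04 -1.5706e+00  0.0000e+00] shift [ 122.5 -102.9   -0.9] dist 160.0
```

carry_out(increments=[[[0,0,0],[0,-30,0],1],[[0,0,0],[0,-65,0],0.8],[[0,0.5,0],[40,-103,-1],0],[[0,0.5,0],[80,-103,-1],0],[[0,1.0,0],[122,-103,-1],0],[[0,1.0,0],[122,-103,-1],0],[[0,1.0,0],[122,-103,-1],0],[[0,1.0,0],[122,-103,-1],0],[[0,1.0,0],[122,-103,-1],0],[[0,1.0,0],[122,-103,-1],0]])

```text
time_s: 15.62
ee_pos: [472.0, 152.2, 369.8]
ee_rot: [-90.1, 0.1, 44.5]
force: [-0.5, -0.7, -0.6]
gripper_width: 57.7
```

carry_out(increments=[[[0,0.571,0],[0,0,0],0],[[0,0.571,0],[0,0,0],0],[[0,0.571,0],[0,0,0],0],[[0,0.571,0],[0,0,0],0],[[0,0.571,0],[0,0,0],0],[[0,0.571,0],[0,0,0],0],[[0,0.571,0],[0,0,0],0]])

```text
time_s: 16.2
ee_pos: [472.0, 152.0, 369.8]
ee_rot: [-90.1, 0.0, 12.2]
force: [-0.2, -0.4, 0.2]
gripper_width: 91.0
```

```bash
python3 -c "
from h import *
s=env.state();print(C(s['ee_pos']).round(1),s['ee_rot'],s['gripper_width'])
f=grab('wrist');cv2.imwrite('pics/w5.png',f['frame']);np.save('w5.npy',f,allow_pickle=True)
P=cloud(f);h=cv2.cvtColor(f['frame'],cv2.COLOR_BGR2HSV);H,S=h[...,0],h[...,1];Q=C(P)
m=(H>100)&(H<130)&(S>130)&(abs(Q[...,2]-70)<3)&(abs(Q[...,0]-79)<45)
r=cv2.minAreaRect(Q[m][:,:2].astype(np.float32));print('blue top',r,np.nanmedian(Q[m],0),np.percentile(Q[m],[1,99],axis=0).round(1))
m=(H>18)&(H<32)&(S>120)&(abs(Q[...,0]-50)<14)&(abs(Q[...,1])<20)&(Q[...,2]>35)&(Q[...,2]<70)
print('brass',m.sum(),np.percentile(Q[m],[2,10,50,90,98],axis=0).round(1))
go(W([77,0,226]),YAW-90)
"
```

```text
[ 7.610e+01 -2.000e-01  3.698e+02] [-9.00610962e+01  3.15221974e-03  1.21831463e+01] 91.00538957789662
blue top ((79.0551986694336, -3.5715904235839844), (38.805999755859375, 47.725894927978516), 89.87876892089844) [80.36470508 -3.43667117 70.09795111] [[ 56.1 -22.5  68.3]
 [102.4  15.4  71.6]]
brass 89 [[ 48.5 -13.9  57. ]
 [ 49.  -11.5  60. ]
 [ 50.2  -3.8  63. ]
 [ 51.7   4.5  64.5]
 [ 52.1   7.9  65. ]]
t 16.25 turn [0.0008 0.0344 0.    ] shift [-1.000e-01  1.439e+02  1.000e+00] dist 144.0
```

View pics/w5.png

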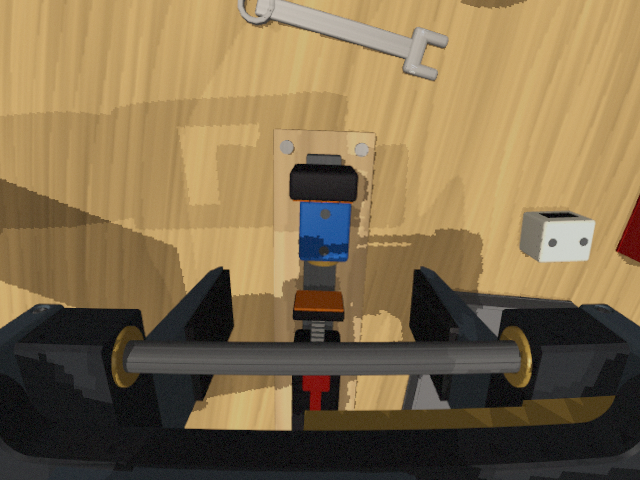

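carry_out(increments=[[[0,0.034,0],[2,0,0],0],[[0,0.034,0],[2,40,0],0],[[0,0.034,0],[2,75,0],0],[[0,0.034,0],[2,105,0],0],[[0,0.034,0],[2,125,0],0],[[0,0.034,0],[2,138,0],0],[[0,0.034,0],[2,144,0],0],[[0,0.034,0],[2,144,0],0],[[0,0.034,0],[2,144,0],0]])

```text
time_s: 17.0
ee_pos: [474.1, 152.9, 226.5]
ee_rot: [-90.0, -0.0, 10.2]
force: [0.0, -0.4, 0.4]
gripper_width: 91.4
```

carry_out(increments=[[[0,0,0],[0,0,0],1],[[0,0,0],[0,0,0],1],[[0,0,0],[0,0,0],1],[[0,0,0],[0,0,0],1],[[0,0,0],[0,0,0],1],[[0,0,0],[0,0,0],1],[[0,0,0],[0,0,0],1],[[0,0,0],[0,0,0],1],[[0,0,0],[0,0,0],1]], force=15)

```text
time_s: 17.75
ee_pos: [473.8, 152.9, 226.1]
ee_rot: [-90.0, -0.0, 10.1]
force: [0.7, 1.0, 0.1]
gripper_width: 40.0
```

carry_out(increments=[[[0,0,0],[0,-10,0],1],[[0,0,0],[0,-30,0],1],[[0,0,0],[0,-55,0],1],[[0,0,0],[0,-80,0],1],[[0,0,0],[0,-90,0],1],[[0,0,0],[0,-90,0],1],[[0,0,0],[0,-90,0],1]], force=22)

```text
time_s: 18.33
ee_pos: [473.4, 152.7, 316.0]
ee_rot: [-90.0, -0.0, 10.1]
force: [-0.6, 0.0, -2.4]
gripper_width: 40.0
```

carry_out(increments=[[[0,0,0],[10,0,-9],1],[[0,0,0],[30,0,-26],1],[[0,0,0],[55,0,-48],1],[[0,0,0],[83,0,-72],1],[[0,0,0],[110,0,-95],1],[[0,0,0],[135,0,-117],1],[[0,0,0],[157,0,-136],1],[[0,0,0],[174,0,-151],1],[[0,0,0],[182,0,-159],1],[[0,0,0],[182,0,-159],1]])

```text
time_s: 19.17
ee_pos: [682.4, 26.4, 313.4]
ee_rot: [-90.0, 0.1, 10.0]
force: [0.4, 0.2, -2.1]
gripper_width: 39.8
```

```bash
python3 -c "
from h import *
s=env.state();print(s['ee_pos'],s['force'],s['gripper_width'])
f=grab('wrist');cv2.imwrite('pics/w6.png',f['frame']);go([682,29,200.5],YAW-90)
P=cloud(f);h=cv2.cvtColor(f['frame'],cv2.COLOR_BGR2HSV);m=(h[...,0]>100)&(h[...,0]<130)&(h[...,1]>130)
p=P[m];print(np.nanpercentile(p,[3,50,97],axis=0).round(1))
"
```

```text
[682.4072783   26.36076373 313.44989668] [ 0.36749828  0.19660605 -2.10600773] 39.78454160246102
t 19.2167 turn [-0.0009 -0.0028 -0.0038] shift [  1.6 113.3   1.2] dist 113.0
[[660.2  22.5 123.2]
 [680.1  43.7 157.1]
 [699.2  56.5 158.5]]
```

View pics/w6.png

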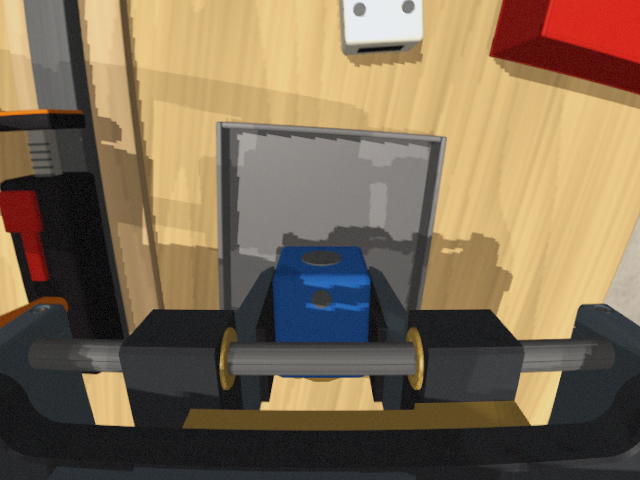

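carry_out(increments=[[[0,0,0],[0,20,0],1],[[0,0,0],[0,45,0],1],[[0,0,0],[0,70,0],1],[[0,0,0],[0,88,0],1],[[0,0,0],[0,98,0],1],[[0,0,0],[0,104,0],1],[[0,0,0],[0,107,0],1],[[0,0,0],[0,107,0],1],[[0,0,0],[0,107,0],1]])

```text
time_s: 19.97
ee_pos: [681.1, 28.4, 210.3]
ee_rot: [-90.0, -0.1, 10.1]
force: [-0.6, 0.6, -1.3]
gripper_width: 39.7
```

carry_out(increments=[[[0,0,0],[0,2,0],1],[[0,0,0],[0,4,0],1],[[0,0,0],[0,6,0],1],[[0,0,0],[0,7,0],1],[[0,0,0],[0,8,0],1],[[0,0,0],[0,8,0],1],[[0,0,0],[0,8,0],1]])

```text
time_s: 20.55
ee_pos: [680.9, 28.2, 201.0]
ee_rot: [-90.0, 0.0, 10.1]
force: [0.1, -0.3, -1.7]
gripper_width: 40.1
```

carry_out(increments=[[[0,0,0],[0,0.5,0],1],[[0,0,0],[0,1,0],1],[[0,0,0],[0,1,0],1],[[0,0,0],[0,1,0],1]])

```text
time_s: 20.88
ee_pos: [680.9, 28.3, 200.2]
ee_rot: [-90.0, -0.0, 10.1]
force: [0.9, -0.6, -1.5]
gripper_width: 39.8
```

carry_out(increments=[[[0,0,0],[0,0.4,0],1],[[0,0,0],[0,0.8,0],1],[[0,0,0],[0,0.8,0],1],[[0,0,0],[0,0.8,0],1]])

```text
time_s: 21.22
ee_pos: [680.9, 28.3, 200.1]
ee_rot: [-90.0, -0.0, 10.1]
force: [-1.4, 0.3, 5.6]
gripper_width: 40.1
```

carry_out(increments=[[[0,0,0],[0,-0.4,0],1],[[0,0,0],[0,-0.4,0],0.3],[[0,0,0],[0,-0.4,0],0.2],[[0,0,0],[0,-0.4,0],0.1],[[0,0,0],[0,-0.4,0],0],[[0,0,0],[0,-0.4,0],0],[[0,0,0],[0,-20,0],0],[[0,0,0],[0,-55,0],0],[[0,0,0],[0,-95,0],0],[[0,0,0],[0,-130,0],0]])

```text
time_s: 22.05
ee_pos: [680.9, 28.3, 331.0]
ee_rot: [-90.0, -0.0, 10.1]
force: [1.0, 0.3, 0.0]
gripper_width: 91.1
```

carry_out(increments=[[[0,0,0],[-40,-40,0],0],[[0,0,0],[-80,-70,0],0],[[0,0,0],[-120,-70,0],0],[[0,0,0],[-160,-70,0],0],[[0,0,0],[-190,-70,0],0],[[0,0,0],[-190,-70,0],0]])

```text
time_s: 22.55
ee_pos: [487.3, -5.7, 399.2]
ee_rot: [-90.0, 0.4, 10.1]
force: [-0.9, 0.5, -0.5]
gripper_width: 91.1
```

```bash
python3 -c "
from h import *
s=env.state();print(s['time_s'],s['ee_pos'],s['force'],s['gripper_width'])
f=grab('scene');cv2.imwrite('pics/s7.png',f['frame'])
f=grab('top');P=cloud(f);h=cv2.cvtColor(f['frame'],cv2.COLOR_BGR2HSV);m=(h[...,0]>100)&(h[...,0]<130)&(h[...,1]>130);m[:140]=0;m[210:]=0;m[:,:280]=0;m[:,370:]=0
p=P[m];print(m.sum(),np.nanpercentile(p,[3,50,97],axis=0).round(1))"
```

```text
22.55 [487.27066616  -5.66666249 399.15320103] [-0.8689504   0.47465956 -0.49791886] 91.07064160449627
0 [nan nan nan]
  return np.nanmean(a, axis, out=out, keepdims=keepdims)
```

View pics/s7.png

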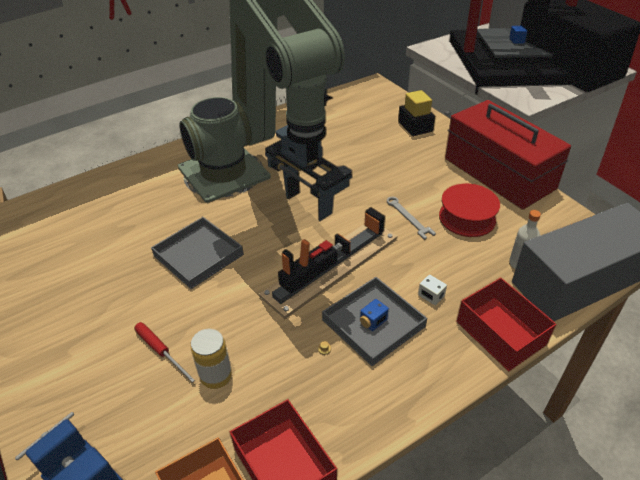

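```bash
python3 -c "
from h import *
f=grab('scene');cv2.imwrite('pics/s8.png',cv2.resize(f['frame'][285:345,340:410],None,fx=9,fy=9,interpolation=cv2.INTER_CUBIC))
P=cloud(f);h=cv2.cvtColor(f['frame'],cv2.COLOR_BGR2HSV);q=np.zeros((480,640),bool);q[290:345,345:405]=1
A=frame();
for n,m in(('blue',(h[...,0]>100)&(h[...,0]<130)&(h[...,1]>120)),('brass',(h[...,0]>14)&(h[...,0]<32)&(h[...,1]>110))):
    p=P[m&q]; p=p[p[:,2]>6]; Q=(p-[682,29,0])@A; print(n,len(p),np.percentile(Q,[2,50,98],axis=0).round(1).tolist())"
```

```text
blue 446 [[-24.6, -21.2, 10.2], [-3.3, -8.1, 42.9], [22.4, 18.3, 46.9]]
brass 79 [[-31.6, -12.7, 15.0], [-29.1, -1.6, 29.4], [-23.7, 11.0, 39.5]]
```

View pics/s8.png

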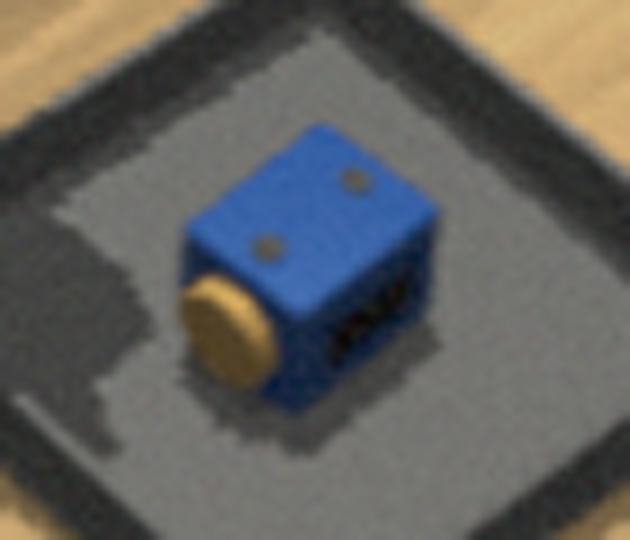

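Upright in the tray, with the flange sitting flush against the block (about 6 mm proud). Handing in.

```bash
python3 -c "
from h import *
print(env.job_done())"
```

```text
the job is handed in; nothing more can be done
None
```

The job is done and handed in at about 22.7 s of robot time. I squeezed the trigger four times and held the release tab until the jaw ran back. I then set the blue bracket, with its bush, in the tray farthest to the robot's left.

**Seating:** The last squeeze stalled firmly at about 36 mm of jaw travel, which is where the bush should be home. In the last view the flange lies against the bracket and stands about 6 mm proud, its own thickness.

**Squeeze force:** I raised the commanded grip in small steps to at most 27 N. The force on the trigger is not measured directly. The bush only moved at a commanded 24–26 N, against the stated 17 N. I stayed under the 30 N limit and saw no sign of crushing.

**Release:** With the tab held, the camera put the jaw face at about 11 mm, against 12 mm for fully open.

**Placing:** The bracket touched the tray floor at about 6 N before I let go. The last scene view shows it upright inside the tray and the other things where they were.

**Checks that failed or disagreed:**
- Camera readings of the bracket's sideways position differed by up to about 3 mm between views, which was harmless for the grip.
- The final check from the top camera found no bracket pixels, apparently because the arm was in the way, so the last check rests on the scene camera.

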